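Check the robot frame's corner with a capped square

TASK

Check that the robot frame's inside corner is true: take the loose cap off the top of the steel square and stand it, open end down, in the small white cap tray, then lift the square out of its wooden stand and, reaching in under the frame's overhanging bar, press it into the corner so that its foot lies flush on the base plate and its blade flush on the back plate at once, and hold it pressed there for a second. Then put the square back in the groove of its stand the way it stood, let go, and leave the other parts on the table where they are.

Things in the scene. Friction and masses are not known exactly. Their poses are not given: they have to be found in the camera images.
- square: Loose steel try square, 0.25 kg, 14 mm thick (y). Foot 85 mm long, 16 high; blade 110 mm high, 16 deep; a 20 mm wide 45-degree brace joins them. Origin: outer right-angle corner, mid-thickness; x from toe to corner, z up the blade. Faces to press: the foot's underside (z = 0) and the blade's outer face (x = 0). Starts upright in the stand's groove, toe towards the robot.
- square_brace (a point): Middle of the square's brace, the best place to grip it (fingers closing along its y): (-40, 0, 40) mm in the square's frame.
- square_toe (a point): The free end of the foot, on its underside: (-85, 0, 0) mm in the square's frame.
- square_top (a point): The top of the blade, on its outer face: (0, 0, 110) mm in the square's frame.
- cap: Loose black plastic cap, 30 g, 27 (x) x 25 (y) x 36 (z) mm, open below: socket 19 x 17 mm, 28 deep. Origin: centre of its open underside, z up. It starts over the top 28 mm of the square's blade with 1.5 mm play all round (cap top 118 mm above the foot's underside) and lifts straight off. While it is on, the blade cannot lie flush.
- holder: Fixed small white square cap tray, 70 x 70 mm outside, 62 x 62 mm inside, floor 4 mm thick, rim 12 mm high. Origin: centre of its underside.
- stand: Fixed wooden stand, 110 mm (x, from -60 to +50) x 50 mm (y) x 46 mm high, with a groove 18 mm wide and 10 mm deep along its x, open at both ends, floor 36 mm above the table. Origin on its underside.
- seat (a point): On the groove's floor: where the square's outer corner belongs when it stands in the stand: (35, 0, 36) mm in the stand's frame; same axes as the stand. The square starts within 6 mm of it along the groove.
- frame: Fixed grey and aluminium robot frame (base plate, back plate and overhanging bar) on a plywood block; its x points from the open front to the back plate, away from the robot side, z up. Origin on the table, 40 mm in front of the back plate's front face.
- base_plate: The frame's level grey base plate, 135 mm (x, from -80 to +55) x 110 mm (y) wide, top face 70 mm above the table; same origin and axes as the frame.
- back_plate: The frame's upright aluminium back plate, 110 mm wide, reaching 270 mm above the table, front face at x = 40 mm of the frame; two windows, and between them a solid middle strip (y -20 to +20) to press the blade on. From its top, side arms (y = -49, +49) carry a cross bar 26 to 40 mm in front of that face, underside 235 mm above the table. Come in below it, the hand leaning back about 30 degrees.
- corner (a point): Middle of the inside corner line where the base plate's top meets the back plate's front face: (40, 0, 70) mm in the frame's frame, same axes. The square's outer corner goes here (anywhere on the middle strip), with its x and z along these.
- wheel_a: Bystander, loose: a small rubber wheel lying flat, 48 mm across, 26 mm high. Origin: centre of its underside. Leave it where it is.
- wheel_b: Bystander, loose: a small rubber wheel lying flat, 44 mm across, 22 mm high. Origin: centre of its underside. Leave it where it is.
- wheel_c: Bystander, loose: a larger rubber wheel lying flat, 62 mm across, 28 mm high. Origin: centre of its underside. Leave it where it is.
- motor: Bystander, loose: a grey box-shaped motor 50 x 30 x 30 mm with a round black nose. Origin: centre of its underside. Leave it where it is.
- hub: Bystander, loose: a white controller box 75 x 110 x 36 mm with a small screen. Origin: centre of its underside. Leave it where it is.
- beam: Bystander, loose: a grey perforated beam 120 x 14 x 12 mm lying flat. Origin: centre of its underside. Leave it where it is.
- driver: Bystander, loose: a screwdriver 150 mm long, lying. Origin: centre of its underside. Leave it where it is.
Not all that is in view belongs to the job. Of the things shaped like the square, the steel one is meant. There is more than one size of the stand; the job needs the smaller.

How it is judged:
By the outcome, as a careful person would: the job done as asked, in the order asked, and still so for the second after the job is handed in, with the robot touching nothing.
It also fails if it takes over 72 s, if anything falls off the work surface, if the arm or the gripper's body presses on something with over 40 N, if the wrist force passes 120 N, or if a joint passes its speed limit or range.

ROBOT

A 6-joint arm with a two-finger parallel gripper is mounted at the origin on the work surface. World frame = base frame: x ahead of the robot, y to its left, z up, the work surface at z = 0. Lengths are in m, angles in degrees, forces in N, time in s.
With the tool pointing down it reaches from about 0.325 to 1 m from the base axis. Payload 5.1 kg.
Tool frame: the origin (TCP) lies on the front face of the gripper's body, between the roots of the fingers; the fingertips stand 73 mm ahead of it and the grasp point (between the pads) lies 54 mm ahead of it (robot.grasp_offset is the x of the grasp point in the tool frame, in m); x points along the fingers, y is the direction in which the jaws open and shut, and the axes are right-handed (so a half turn about x gives the same grasp; the last joint's range is limited). The gripper opens to 85 mm and grips with 20 to 120 N. Pads are 22 mm wide; open, the fingers measure 114 mm over their backs; the gripper's body (76 mm by 85 mm) begins 54 mm behind the grasp point. The pads swing forward as they close: fully open they stand 13 mm farther back than shut.
Start: joints at [-81.165, 7.093, 94.555, -0, 78.352, -4.733], TCP at [0.152, -0.632, 0.304] pointing down, gripper open.
Joint ranges: [-149.61, 149.61], [-58.7, 133.49], [1.44, 155.28], [-77.14, 257.14], [18.33, 153.61], [-166.67, 166.67]. Speed limits (degrees/s): [147.25, 147.25, 180, 180, 180, 180].

INTERFACE

Orientations are given as a 3x3 rotation matrix whose columns are the frame's x, y, z axes.
In Python, from rig import robot, read_camera, get_calibration gives the robot as it stands. The module is installed in compiled form; this text tells all that it offers. Calls block until the motion is done:
- robot.movep(position, orientation): joint-space move of the TCP to a pose.
- robot.movel(position, rotation=None, max_speed=0.15, guard=None): straight line of the TCP; rotation=None keeps the orientation; max_speed is the mean speed in m/s. With guard (N) it stops when the force on the tool has changed by that much, and returns True; else False.
- robot.goto_joints(angles): joint-space move.
- robot.move_gripper(opening): finger opening in m; the grip force is fixed at half the most; returns when the fingers have stopped.
- robot.dwell(seconds).
- robot.inverse_kinematics(position, orientation): joint angles nearest the present ones, or None.
- robot.read_state(): the state.
- read_camera(name): name is "scene" or "top" or "wrist"; returns (picture, depth): 384x512x3 uint8, blue, green, red; 384x512 float32, m along the optical axis (not along the pixel's ray), 0 where there is no reading.
- get_calibration(name): a dict with "mtx" (3x3 intrinsics, pixels), "dist" ([k1, k2, p1, p2, k3] as OpenCV has them; the pictures are not rectified), "R" (3x3) and "t" (3): a world point X has camera coordinates R X + t. Camera axes: x right, y down, z forward; pixel columns grow to the right and rows downward; lengths in m; the calibration is good to about 2 mm. A picture is of the moment at which its call begins: read the wrist's pose just before it. get_calibration takes no time and is no camera call; for the wrist camera it gives the pose at the moment of the call.
A pose or a line that the arm cannot do raises robot.IKError and nothing moves.
- robot.finish_job(): hands the job in, once; it reports no verdict.
The state is a dict: "clock": time; "joints": joint angles; "joint_vel": joint speeds; "effort": joint torques, N m; "position": TCP position; "tcp_rot": TCP orientation; "ft_force": force on the tool from outside, world axes, zero at the start; "ft_torque": the same for the moment, N m; "width": finger opening in m.
Only numpy, scipy, OpenCV 4.12 (cv2) and the standard library are available. Lean on these libraries where they do the work, as an engineer would, in place of code of your own. Each camera call takes 0.05 s, during which the arm holds its last target.

## Working session

There is one attempt and no reset: what is moved stays moved. The work goes in short steps, each a Python script; the robot and the scene stay as the last script left them, time stands still between calls to the robot, and variables do not carry over. Pictures are saved under pics/ and viewed, and the job is handed in when it is done.

```bash
mkdir -p pics; ls; cat > h.py <<'E'
import numpy as np,cv2
from rig import robot, read_camera, get_calibration
def save(n,img): cv2.imwrite('pics/'+n+'.png',img)
E
python3 - <<'E'
from h import *
for n in ['scene','top','wrist']:
    c=get_calibration(n); p,d=read_camera(n); save('a_'+n,p); np.savez('a_'+n,p=p,d=d,**{k:np.array(v) for k,v in c.items()})
    print(n,np.round(c['mtx'],1).tolist(),np.round(c['dist'],3),np.round(-np.array(c['R']).T@c['t'],3))
print(robot.read_state(),robot.grasp_offset)
E
```

```text
pics
scene [[353.5, 0.0, 253.5], [0.0, 353.5, 187.9], [0.0, 0.0, 1.0]] [0.021 0.    0.    0.    0.   ] [ 1.126 -0.545  0.652]
top [[366.7, 0.0, 253.6], [0.0, 366.7, 191.1], [0.0, 0.0, 1.0]] [-0.001  0.     0.     0.     0.   ] [ 0.437 -0.011  1.152]
wrist [[301.0, 0.0, 256.1], [0.0, 301.0, 189.3], [0.0, 0.0, 1.0]] [0.004 0.    0.    0.    0.   ] [ 0.229 -0.613  0.372]
{'clock': 0.15, 'joints': array([-8.11662736e+01,  7.12620981e+00,  9.46147402e+01, -1.45445977e-03,
        7.83511910e+01, -4.73451761e+00]), 'joint_vel': array([-0.03448183, -0.13759706, -0.21764466, -0.10785665,  0.02098875,
        0.02480342]), 'effort': array([ 5.41768022e-04, -4.24225080e+01, -3.66014242e+01, -1.22714991e-04,
        4.59800038e-03,  3.06966932e-06]), 'position': array([ 0.15238513, -0.63153072,  0.30293477]), 'tcp_rot': array([[-2.71528986e-04,  2.34608155e-01, -9.72089985e-01],
       [ 1.58526938e-03, -9.72088699e-01, -2.34608287e-01],
       [-9.99998707e-01, -1.60472743e-03, -1.07966864e-04]]), 'ft_force': array([-0.4795552 ,  0.96605725,  0.55113641]), 'ft_torque': array([0.01747636, 0.05663072, 0.02342881]), 'width': 0.08545767964911008} 0.0539
```

View pics/a_scene.png

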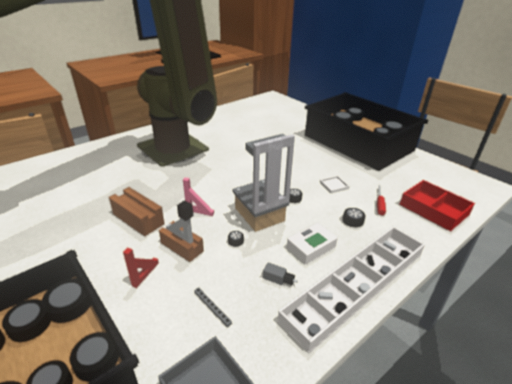

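View pics/a_top.png

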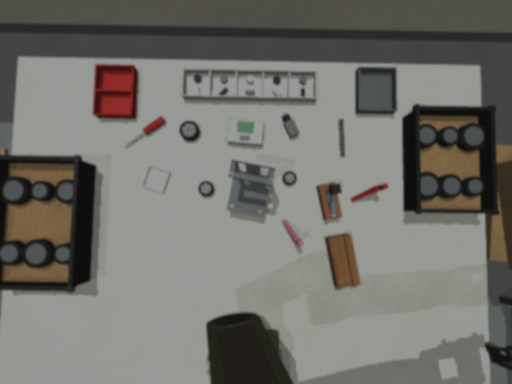

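The scene picture shows the steel square with its black cap in the small stand at (183,230). The empty large stand is at (137,210), a red square at (138,268) and a pink one at (197,198). The frame is at (265,185) and the white tray at (334,185). In the top view the small stand is at (329,200), the large one at (343,260), the frame at (250,188) and the tray at (157,180). I'll enlarge these and compute their positions.

```bash
cat >> h.py <<'E'
def cloud(d,c):
    h,w=d.shape
    v,u=np.mgrid[0:h,0:w]
    pts=cv2.undistortPoints(np.stack([u,v],-1).reshape(-1,1,2).astype(np.float64),np.array(c['mtx']),np.array(c['dist'])).reshape(h,w,2)
    P=np.concatenate([pts*d[...,None],d[...,None]],-1)
    X=(P-np.array(c['t']))@np.array(c['R'])
    X[d<=0]=np.nan
    return X
E
python3 - <<'E'
from h import *
t=np.load('a_top.npz'); X=cloud(t['d'],t); 
s=np.load('a_scene.npz'); S=cloud(s['d'],s)
for (u,v) in [(329,200),(334,190),(342,260),(250,205),(250,170),(157,180),(400,300)]: print('top',u,v,np.round(X[v,u],4))
for (u,v) in [(183,235),(185,210),(334,185),(263,207),(240,350)]: print('scene',u,v,np.round(S[v,u],4))
p=t['p'][140:300,130:380]; save('b_top',cv2.resize(p,None,fx=3.2,fy=3.2,interpolation=cv2.INTER_CUBIC))
p=s['p'][130:300,100:360]; save('b_scene',cv2.resize(p,None,fx=3,fy=3,interpolation=cv2.INTER_CUBIC))
E
```

```text
top 329 200 [ 0.4967 -0.2418  0.0736]
top 334 190 [ 0.5197 -0.238   0.1557]
top 342 260 [ 0.319  -0.2872  0.0434]
top 250 205 [ 0.4785 -0.0091  0.0699]
top 250 170 [ 0.5718 -0.0078  0.1501]
top 157 180 [0.555  0.2841 0.0047]
top 400 300 [ 0.1951 -0.4761  0.0028]
scene 183 235 [ 0.5142 -0.2494  0.0529]
scene 185 210 [ 0.5392 -0.2485  0.1467]
scene 334 185 [0.5639 0.2839 0.0038]
scene 263 207 [ 0.5774 -0.041   0.0779]
scene 240 350 [ 8.164e-01 -3.069e-01 -6.000e-04]
```

View pics/b_top.png

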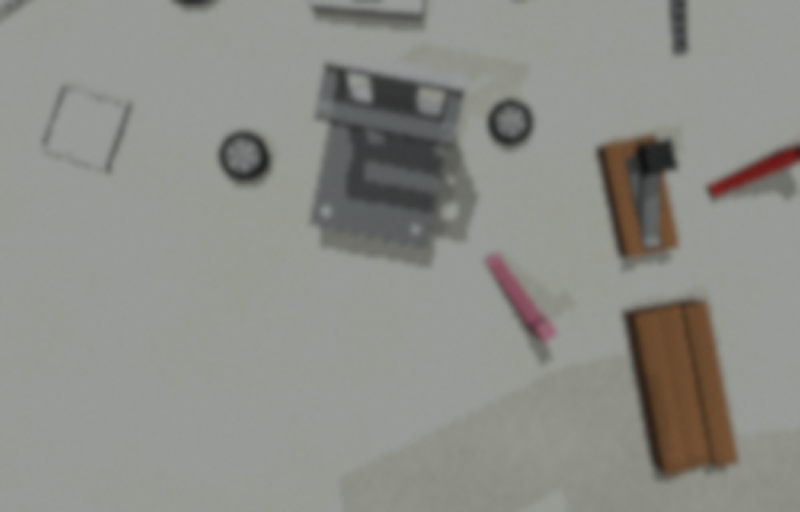

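View pics/b_scene.png

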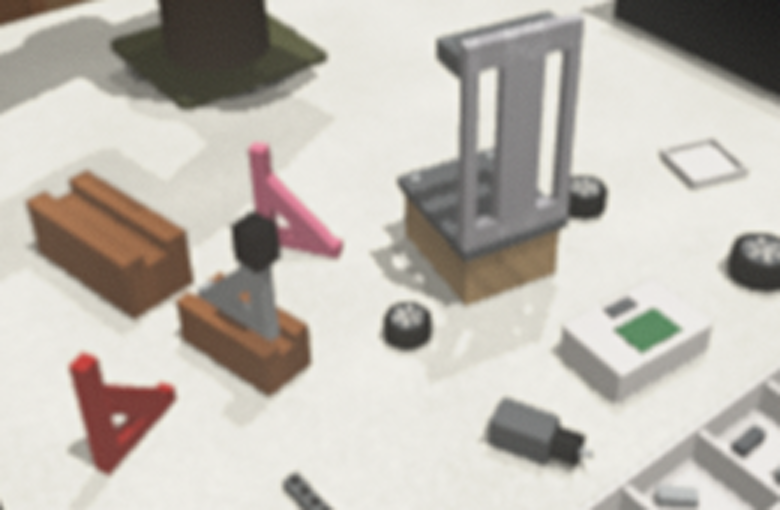

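The steel square with its cap stands in the smaller stand: enlarged top (650,190), scene crop (245,290). The larger empty stand is at top crop (685,385). The pink square (520,295) and the red one (755,170) are decoys. Next I'll take wrist views of the stand, frame and tray.

```bash
cat >> h.py <<'E'
def down(yaw):
    # tool x down, tool y = -(body y at yaw)
    c,s=np.cos(np.radians(yaw)),np.sin(np.radians(yaw))
    x=np.array([0,0,-1.]);y=np.array([s,-c,0]);return np.stack([x,y,np.cross(x,y)],1)
def lean(yaw,a):
    c,s=np.cos(np.radians(yaw)),np.sin(np.radians(yaw)); a=np.radians(a)
    f=np.array([c,s,0]);x=np.sin(a)*f-np.cos(a)*np.array([0,0,1.]);y=np.array([s,-c,0]);return np.stack([x,y,np.cross(x,y)],1)
def wshot(n):
    c=get_calibration('wrist');p,d=read_camera('wrist');save(n,p)
    np.savez(n,p=p,d=d,**{k:np.array(v) for k,v in c.items()});return p,d,c
E
python3 - <<'E'
from h import *
robot.movep([0.40,-0.25,0.36],down(13)); robot.dwell(0.3); wshot('w_stand'); print(robot.read_state()['clock'])
robot.movep([0.36,-0.01,0.40],lean(-10,15)); robot.dwell(0.3); wshot('w_frame'); print(robot.read_state()['clock'])
robot.movep([0.45,0.285,0.30],down(-15)); robot.dwell(0.3); wshot('w_tray'); print(robot.read_state()['clock'],robot.read_state()['joints'])
E
```

```text
2.175
3.4833
5.0583 [ 2.65052104e+01 -7.82457154e+00  1.09723816e+02 -1.74237229e-03
  7.80366003e+01  1.31568697e+02]
```

View pics/w_stand.png

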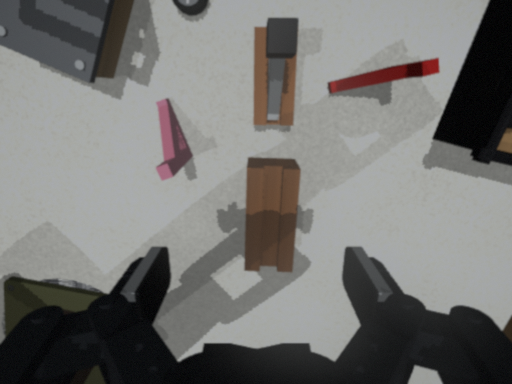

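View pics/w_frame.png

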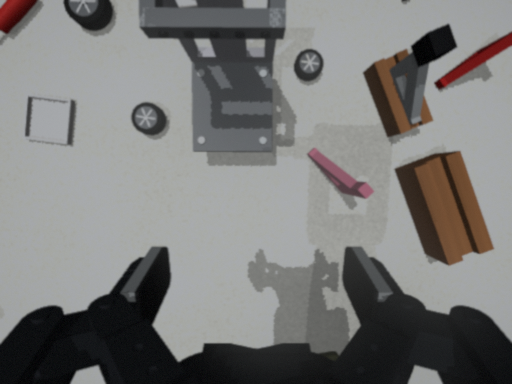

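View pics/w_tray.png

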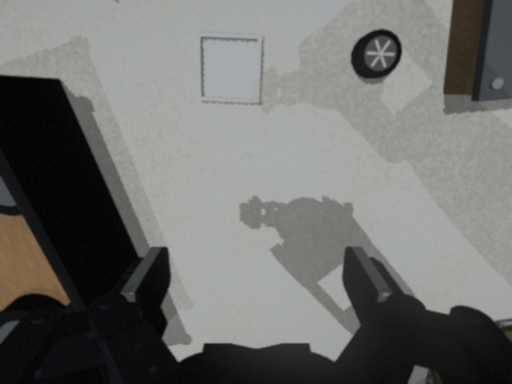

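The views show the square with cap at (280,70) in the stand view, the frame at (233,90) with wheels either side, and the tray at (232,68). I'll fit the poses from the depth clouds.

```bash
python3 - <<'E'
from h import *
L=lambda n:(lambda t:cloud(t['d'],t))(np.load(n+'.npz'))
clouds={k:L(k) for k in ['w_stand','w_frame','w_tray','a_top','a_scene']}
def sel(k,lo,hi):
    X=clouds[k].reshape(-1,3); X=X[~np.isnan(X).any(1)]
    return X[((X>lo)&(X<hi)).all(1)]
def rect(P):
    (c,s,a)=cv2.minAreaRect(P[:,:2].astype(np.float32)*1000); return np.round(c,1),np.round(s,1),round(a,2),len(P),np.round(np.median(P[:,2])*1000,1)
for k in ['w_stand','w_frame','a_top','a_scene']:
    print(k)
    print(' standtop',rect(sel(k,[.42,-.31,.040],[.59,-.18,.050])))
    P=sel(k,[.42,-.31,.146],[.59,-.18,.165])
    if len(P)>4: print(' cap',rect(P))
    P=sel(k,[.42,-.31,.05],[.49,-.18,.056]); 
    if len(P)>4: print(' foot',rect(P))
    P=sel(k,[.42,-.31,.06],[.59,-.18,.14]); 
    if len(P)>4: print(' brace',rect(P))
for k in ['w_frame','a_top','a_scene','w_tray']:
    print(k)
    P=sel(k,[.40,-.1,.066],[.62,.1,.075]); 
    if len(P)>4: print(' base',rect(P))
    P=sel(k,[.40,-.1,.255],[.64,.1,.285]); 
    if len(P)>4: print(' backtop/bar',rect(P))
for k in ['w_tray','w_frame','a_top','a_scene']:
    print(k,' tray',rect(sel(k,[.5,.23,.0025],[.62,.34,.016])),'table z',np.round(np.median(sel(k,[.35,.1,-.02],[.5,.25,.02])[:,2]),4))
E
```

```text
w_stand
 standtop (array([ 494.5, -251.3]), array([109.8,  50. ]), 12.15, 2140, np.float64(45.3))
 cap (array([ 522.8, -244.5]), array([27.2, 25. ]), 11.76, 1119, np.float64(153.2))
 foot (array([ 463.7, -257.1]), array([31.8, 13.3]), 13.9, 109, np.float64(51.8))
 brace (array([ 499.3, -249.5]), array([74.9, 24.9]), 12.3, 762, np.float64(90.3))
w_frame
 standtop (array([ 494. , -250.4]), array([109.7,  51.4]), 12.02, 1483, np.float64(45.1))
 cap (array([ 522.6, -243.6]), array([28.1, 26.2]), 11.54, 715, np.float64(152.8))
 foot (array([ 469. , -254.4]), array([45. , 14.7]), 14.84, 137, np.float64(51.7))
 brace (array([ 500.1, -249.6]), array([77.4, 25.3]), 18.8, 1412, np.float64(91.4))
a_top
 standtop (array([ 495. , -250.1]), array([109.8,  51.1]), 12.31, 308, np.float64(46.5))
 cap (array([ 523.2, -243. ]), array([26.5, 25.1]), 14.17, 95, np.float64(155.3))
 foot (array([ 468.7, -254.9]), array([52.9, 46.8]), 14.25, 36, np.float64(52.9))
 brace (array([ 498.5, -246.3]), array([77.9, 17.7]), 18.95, 142, np.float64(84.7))
a_scene
 standtop (array([ 497.1, -249.2]), array([112.2,  52.
[... 632 characters left out ...]
loat64(259.2))
a_scene
 base (array([521.2,  -4.3]), array([111.5, 137.3]), 79.77, 567, np.float64(70.3))
 backtop/bar (array([560.1, -10.6]), array([111.7,  55.2]), 79.21, 425, np.float64(263.2))
w_tray
 base (array([500.8,  40.1]), array([32.4, 86.5]), 82.64, 2845, np.float64(69.0))
w_tray  tray (array([556.3, 286.5]), array([70.1, 69.9]), 72.67, 3824, np.float64(3.9)) table z -0.0008
w_frame  tray (array([562.1, 284.9]), array([71.8, 82.9]), 73.45, 2042, np.float64(4.4)) table z -0.0006
a_top  tray (array([560.1, 285.5]), array([117.2, 109.5]), 0.92, 690, np.float64(5.5)) table z 0.0012
a_scene  tray (array([559.5, 285.6]), array([117. , 102.8]), 4.87, 342, np.float64(5.4)) table z 0.0004
```

```bash
python3 - <<'E'
from h import *
R=down(12.1); g=robot.grasp_offset
robot.movep([0.45,0.285,0.42],down(-17))
robot.movep([.5227,-.2442,.42],R)
robot.move_gripper(0.05)
robot.movel([.5227,-.2442,.27],R,max_speed=.25)
robot.movel([.5227,-.2442,.146+g],R,max_speed=.1,guard=8) and print('guard')
robot.move_gripper(0.0)
s=robot.read_state(); print(s['width'],s['position'],s['ft_force'],s['clock'])
robot.movel([.5227,-.2442,.146+g+.05],R,max_speed=.06)
s=robot.read_state(); print(s['width'],s['position'],s['ft_force'],s['clock'])
robot.movel([.5227,-.2442,.42],R,max_speed=.3)
p,d,c=wshot('w_lift'); 
print(robot.read_state()['clock'],robot.read_state()['width'])
E
```

```text
0.023855242882442337 [ 0.52328919 -0.24444807  0.20113209] [0.43816259 0.48358687 3.31257203] 9.925
0.024063485822664772 [ 0.52246954 -0.24405008  0.24935856] [ 0.03055956  0.18458855 -0.14330523] 10.9083
11.675 0.024160325763489785
```

View pics/w_lift.png

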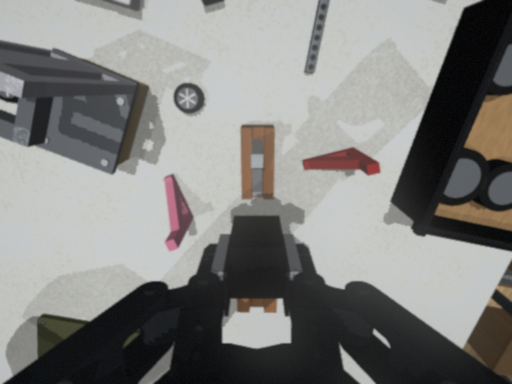

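The cap is held between the fingers at (258,245) and the square still stands in the stand at (257,160). Next, place the cap in the tray.

```bash
python3 - <<'E'
from h import *
R=down(-17.1); T=np.array([.5568,.2864])
robot.movep([T[0],T[1],.42],R)
robot.movel([T[0],T[1],.12],R,max_speed=.3)
print(robot.movel([T[0],T[1],.0835],R,max_speed=.03,guard=4))
s=robot.read_state(); print(s['position'],s['ft_force'],s['clock'])
robot.move_gripper(0.033)
s=robot.read_state(); print(s['width'],s['position'],s['ft_force'])
robot.movel([T[0],T[1],.16],R,max_speed=.1)
robot.movel([T[0]-.08,T[1]+.02,.36],R,max_speed=.4)
robot.dwell(.1)
p,d,c=wshot('w_cap'); print(robot.read_state()['clock'])
save('w_cap_z',cv2.resize(p[40:230,150:400],None,fx=3,fy=3))
X=cloud(d,c).reshape(-1,3); X=X[~np.isnan(X).any(1)]
P=X[(abs(X[:,0]-T[0])<.05)&(abs(X[:,1]-T[1])<.05)&(X[:,2]>.02)&(X[:,2]<.08)]
t=P[P[:,2]>np.percentile(P[:,2],90)-.004]
print(cv2.minAreaRect((t[:,:2]*1000).astype(np.float32)),np.median(t[:,2]))
E
```

```text
True
[0.5566235  0.28633429 0.08718799] [-0.83228466 -0.10000687  3.23560305] 15.7417
0.032970993154678274 [0.55547856 0.28585704 0.08568877] [-0.11158844  0.5131108  -1.01397326]
17.7333
((556.1896362304688, 284.8775329589844), (24.517423629760742, 25.387311935424805), 72.78925323486328) 0.039292412159569315
```

View pics/w_cap_z.png

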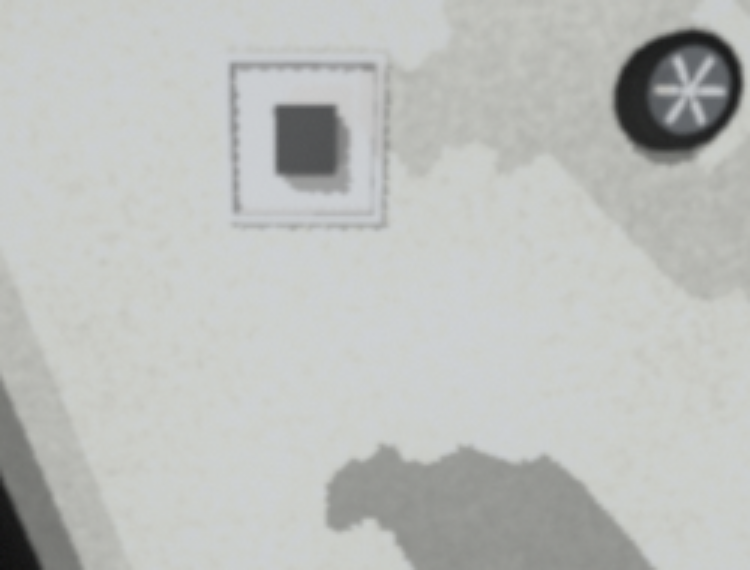

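The cap stands upright near the middle of the tray (crop (307,140); top at z ≈ 39 mm, so open end down). Now I'll measure the bare square.

```bash
python3 - <<'E'
from h import *
robot.movep([.46,.25,.44],down(-10))
robot.movep([.41,-.268,.30],down(12.1)); robot.dwell(.25)
p,d,c=wshot('w_sq'); print(robot.read_state()['clock'])
save('w_sq_z',cv2.resize(p[0:220,150:400],None,fx=2.7,fy=2.7))
X=cloud(d,c).reshape(-1,3); X=X[~np.isnan(X).any(1)]
a=np.radians(12.1);f=np.array([np.cos(a),np.sin(a)]);n=np.array([-np.sin(a),np.cos(a)])
O=np.array([.4994,-.2504])
loc=np.c_[(X[:,:2]-O)@f,(X[:,:2]-O)@n,X[:,2]]*1000
def rep(nm,lo,hi):
    P=loc[((loc>lo)&(loc<hi)).all(1)]
    if len(P)<5: print(nm,len(P));return
    r=cv2.minAreaRect(P[:,:2].astype(np.float32))
    print(nm,len(P),'min',P.min(0).round(1),'max',P.max(0).round(1),'med',np.median(P,0).round(1),np.round(r[2],2))
rep('bladetop',[-80,-20,140],[70,20,152]); rep('foot',[-80,-20,47.5],[-20,20,57]); rep('stand',[-80,-40,42],[70,40,47.2])
rep('groove',[-80,-20,32],[70,20,39]);rep('brace',[-80,-20,58],[10,20,120])
P=loc[(abs(loc[:,1])<20)&(loc[:,2]>60)&(loc[:,2]<120)&(abs(loc[:,0])<70)]
h=P[:,0]+(-1)*P[:,2]  # brace 45 deg
print(np.percentile(h,[5,50,95]))
E
```

```text
20.4667
bladetop 578 min [ 16.1  -6.1 141.1] max [ 32.2   7.9 148. ] med [ 24.2   1.2 145.3] 89.36
foot 157 min [-52.7 -15.   47.6] max [-39.8   7.2  57. ] med [-47.2   0.9  51.8] 0.72
stand 3547 min [-59.8 -24.9  42.3] max [49.4 25.3 47.2] med [-2.2 -9.  45.3] 0.12
groove 207 min [-59.1  -8.9  33.5] max [17.2  9.2 39. ] med [-43.7  -7.6  35.4] 0.64
brace 893 min [-40.6  -6.1  58. ] max [  9.7   7.9 108.2] med [-10.1   1.   86.7] 0.03
[-98.60930315 -97.2977905  -96.04555025]
```

View pics/w_sq_z.png

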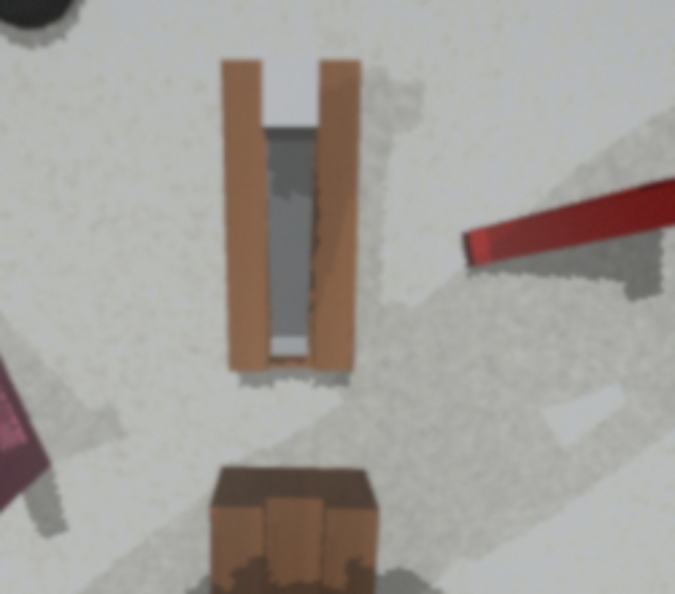

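The bare square shows at crop (290,240): corner at stand-local (32.2, 0.9), yaw offset ≈ 0. Before reaching in, I'll check clearance to the red decoy and IK for the leaning grip.

```bash
cat >> h.py <<'E'
g=robot.grasp_offset
A=40.
STAND=np.array([.4994,-.2504,0]);SY=12.1
def fr(O,yaw,p):
    a=np.radians(yaw);return np.array([O[0]+np.cos(a)*p[0]-np.sin(a)*p[1],O[1]+np.sin(a)*p[0]+np.cos(a)*p[1],O[2]+p[2]])
def tcp_for(O,yaw,p,lean_deg=A):  # grasp point p (m, local)
    R=lean(yaw,lean_deg);return fr(O,yaw,p)-g*R[:,0],R
E
python3 - <<'E'
from h import *
t=np.load('w_sq.npz');X=cloud(t['d'],t).reshape(-1,3)
t=np.load('w_stand.npz');X=np.r_[X,cloud(t['d'],t).reshape(-1,3)];X=X[~np.isnan(X).any(1)]
a=np.radians(12.1);f=np.array([np.cos(a),np.sin(a)]);n=np.array([-np.sin(a),np.cos(a)])
l=np.c_[(X[:,:2]-STAND[:2])@f,(X[:,:2]-STAND[:2])@n,X[:,2]]*1000
P=l[(abs(l[:,0])<120)&(abs(l[:,1])>27)&(abs(l[:,1])<110)&(l[:,2]>15)]
for s in (-1,1):
    Q=P[np.sign(P[:,1])==s]
    if len(Q): i=np.argmin(abs(Q[:,1]));print(s,len(Q),Q[i],Q.min(0),Q.max(0))
for aa in (30,35,40,45):
    R=lean(12.1,aa);p=fr(STAND,SY,[-.0078,.0009,.076])-g*R[:,0]; print(aa,robot.inverse_kinematics(p,R))
    FO=np.array([.5245,-.0065,0]); R=lean(-10,aa);p=fr(FO,-10,[0,0,.11])-g*R[:,0]; print(aa,robot.inverse_kinematics(p,R))
# refine frame
t=np.load('w_frame.npz');X=cloud(t['d'],t).reshape(-1,3);X=X[~np.isnan(X).any(1)]
yaw=-9.9;a=np.radians(yaw);f=np.array([np.cos(a),np.sin(a)]);n=np.array([-np.sin(a),np.cos(a)])
l=np.c_[X[:,:2]@f,X[:,:2]@n,X[:,2]]*1000
c=np.array([.5109,-.0047])*1000; c=np.array([c@f,c@n])
print('c',c)
B=l[(abs(l[:,0]-c[0])<75)&(abs(l[:,1]-c[1])<70)]
b=B[(B[:,2]>66)&(B[:,2]<73)];print('base x',np.percentile(b[:,0],[.2,99.8]),'y',np.percentile(b[:,1],[.2,99.8]))
for z0,z1 in [(76,100),(100,140),(140,180),(180,215),(228,275)]:
    q=B[(B[:,2]>z0)&(B[:,2]<z1)]
    if len(q):
        m=q[abs(q[:,1]-c[1])<18]; print(z0,len(q),'y',np.percentile(q[:,1],[1,99]),'mid',len(m),np.percentile(m[:,0],[2,50,98]) if len(m) else '')
E
```

```text
-1 18325 [-86.72545818 -27.00330143 349.0589826 ] [-119.96246954 -109.97441881   15.01325388] [  2.05009964 -27.00330143 374.6732443 ]
1 27061 [-85.24887367  27.00883197 242.54254128] [-119.79332517   27.00883197   15.01587421] [ 82.29678164 109.96565426 380.58522253]
30 [-43.91917194  -3.72390093 127.51811143  36.30782754  44.44408253
  10.21246591]
30 [ -5.46005788 -16.27900717 134.25671375  -4.26266378  32.17168688
  97.54380767]
35 [-45.93544305  -4.07439216 129.27929531  44.55237706  43.91639842
   1.95558216]
35 [ -5.23216836 -18.09122568 136.93092297  -6.15839367  26.38534505
  99.4295825 ]
40 [-47.9251257   -4.01609714 130.88462468  52.96224825  44.2307498
  -6.54174144]
40 [ -4.99608052 -19.5598666  139.50405678  -9.25271185  20.40752295
 102.51836514]
45 [-49.85688996  -3.5160667  132.30954985  61.2173598   45.40290448
 -14.96786176]
45 None
c [504.1004215  83.2085635]
base x [443.70328738 564.04363738] y [ 28.61589977 137.55159807]
76 821 y [ 29.31666723 135.90379331] mid 198 [562.90413222 563.55209336 564.10724423]
100 820 y [ 28.35482941 136.79997616] mid 425 [562.89208301 563.57538431 564.27587036]
140 37 y [ 42.89678525 132.59489128] mid 28 [562.94674298 563.42315482 563.78861705]
180 385 y [ 39.54048644 132.83100376] mid 238 [562.87141544 563.48755498 564.39359835]
228 4831 y [ 29.20216264 137.52816222] mid 1464 [521.5791995  526.71152608 537.39573806]
```

```bash
python3 - <<'E'
from h import *
t=np.load('w_frame.npz');X=cloud(t['d'],t).reshape(-1,3);X=X[~np.isnan(X).any(1)]
a=np.radians(-9.9);f=np.array([np.cos(a),np.sin(a)]);n=np.array([-np.sin(a),np.cos(a)])
l=np.c_[X[:,:2]@f,X[:,:2]@n,X[:,2]]*1000
q=l[(abs(l[:,0]-563.5)<4)&(abs(l[:,1]-83.1)<54)&(l[:,2]>78)&(l[:,2]<215)]
A_=np.c_[q[:,1]-83.1,q[:,2]-70,np.ones(len(q))];co=np.linalg.lstsq(A_,q[:,0],rcond=None)[0]
print('face fit slope_y(deg)',np.degrees(np.arctan(co[0])),'slope_z',np.degrees(np.arctan(co[1])),co[2],len(q))
b=l[(abs(l[:,0]-504)<55)&(abs(l[:,1]-83.1)<50)&(l[:,2]>66)&(l[:,2]<73)]
co=np.linalg.lstsq(np.c_[b[:,0]-504,b[:,1]-83,np.ones(len(b))],b[:,2],rcond=None)[0];print('base',co)
C=563.5*f+83.1*n;C=np.r_[C/1000,.07];print('corner',C)
for aa in (28,30,33):
  for dx,dz in [(0,0),(-.03,.01),(-.075,.01),(-.075,.12),(-.075,.2)]:
    p,R=tcp_for(C,-9.9,[-.04+dx,0,.04+dz],aa);q=robot.inverse_kinematics(p,R);print(aa,dx,dz,None if q is None else q.round(1))
E
```

```text
face fit slope_y(deg) 0.5438283018860262 slope_z -0.06857878035695865 563.8036165139097 1665
base [-7.80186735e-05  8.12022723e-04  6.93680806e+01]
corner [ 0.56939641 -0.01501946  0.07      ]
28 0 0 [ -5.7 -14.6 132.5  -3.5  34.2  96.6]
28 -0.03 0.01 [ -5.4 -20.4 135.7  -3.5  36.8  96.8]
28 -0.075 0.01 [ -4.8 -28.5 141.   -3.8  39.6  97.4]
28 -0.075 0.12 [ -4.8 -36.  134.5  -3.   53.7  96.3]
28 -0.075 0.2 [ -4.8 -38.1 128.1  -2.7  62.1  95.8]
30 0 0 [ -5.7 -15.4 133.6  -4.   31.9  97.1]
30 -0.03 0.01 [ -5.3 -21.3 136.8  -4.   34.6  97.3]
30 -0.075 0.01 [ -4.7 -29.6 142.2  -4.3  37.7  97.9]
30 -0.075 0.12 [ -4.7 -37.3 135.6  -3.3  51.8  96.6]
30 -0.075 0.2 [ -4.7 -39.4 129.2  -3.   60.3  96. ]
33 0 0 [ -5.5 -16.5 135.2  -5.   28.5  98.1]
33 -0.03 0.01 [ -5.2 -22.6 138.5  -5.   31.3  98.2]
33 -0.075 0.01 [ -4.5 -31.3 143.8  -5.2  34.6  98.8]
33 -0.075 0.12 [ -4.5 -39.2 137.3  -3.9  49.1  97.1]
33 -0.075 0.2 [ -4.5 -41.3 130.8  -3.5  57.6  96.4]
```

```bash
cat >> h.py <<'E'
A=31.
CORNER=np.array([.5694,-.0150,.07]);FY=-10.2
def at_stand(dx=0,dz=0,x0=.0322,y=.0009): return tcp_for(STAND,SY,[x0-.04+dx,y,.076+dz],A)
def at_frame(dx=0,dz=0): return tcp_for(CORNER,FY,[-.04+dx,0,.04+dz],A)
def st(m=''):
    s=robot.read_state();print(m,'clk',round(s['clock'],2),'pos',s['position'].round(4),'F',s['ft_force'].round(1),'T',s['ft_torque'].round(2),'w',round(s['width'],4));return s
E
python3 - <<'E'
from h import *
p,R=at_stand(); 
for q in [at_stand(-.09,.17),at_frame(-.10,.12),at_frame(-.075,.012)]: print(robot.inverse_kinematics(*q))
robot.move_gripper(.04)
robot.movep(p-.09*R[:,0],R)
robot.movel(p,R,max_speed=.1,guard=8) and print('guard')
st('at'); robot.move_gripper(0); st('grip')
c=wshot('w_grip')
E
```

```text
[-54.95977986 -24.83512537 126.70886158  30.74092433  68.11046253
  13.7772222 ]
[ -3.89249443 -42.72899751 138.64811091  -4.04680084  53.30280912
  97.8332768 ]
[ -4.37952542 -30.32238033 142.59295789  -4.98305313  36.96419323
  98.97881785]
at clk 22.38 pos [ 0.4647 -0.2573  0.1229] F [-0.6  0.3  0.4] T [-0.09  0.22 -0.03] w 0.0397
grip clk 22.73 pos [ 0.4646 -0.2572  0.123 ] F [-2.4  1.5  4.7] T [0.27 0.27 0.11] w 0.0132
```

View pics/w_grip.png

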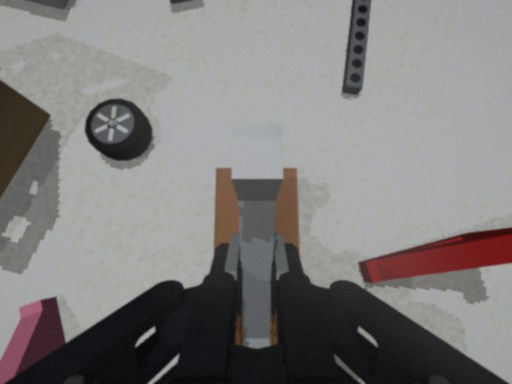

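The fingers hold the brace at (258,260), with the blade top at (257,150) aligned. Lift it and bring it in front of the frame.

```bash
python3 - <<'E'
from h import *
robot.movel(*at_stand(0,.03),max_speed=.06); st('lift')
robot.movel(*at_stand(0,.15),max_speed=.25)
robot.movel(*at_stand(-.09,.17),max_speed=.3)
robot.movep(*at_frame(-.10,.12))
robot.movel(*at_frame(-.075,.012),max_speed=.15); robot.dwell(.2); st('front')
p,d,c=wshot('w_front')
X=cloud(d,c).reshape(-1,3);X=X[~np.isnan(X).any(1)]
a=np.radians(FY);f=np.array([np.cos(a),np.sin(a)]);n=np.array([-np.sin(a),np.cos(a)])
l=np.c_[(X[:,:2]-CORNER[:2])@f,(X[:,:2]-CORNER[:2])@n,X[:,2]-.07]*1000
# blade top
q=l[(l[:,2]>112)&(l[:,2]<130)&(l[:,0]>-110)&(l[:,0]<-60)&(abs(l[:,1])<20)]
if len(q):print('bladetop',len(q),q.min(0),q.max(0),np.median(q,0))
q=l[(abs(l[:,0])<6)&(abs(l[:,1])<54)&(l[:,2]>15)&(l[:,2]<150)]
if len(q):
  co=np.linalg.lstsq(np.c_[q[:,1],q[:,2],np.ones(len(q))],q[:,0],rcond=None)[0];print('face',len(q),co,np.percentile(q[:,1],[1,99]))
s,_=read_camera('scene');save('s_front',cv2.resize(s[120:300,120:360],None,fx=3.2,fy=3.2))
E
```

```text
lift clk 23.43 pos [ 0.4644 -0.2569  0.1523] F [-0.1 -0.2 -3.9] T [-0.12  0.54 -0.02] w 0.0134
front clk 26.93 pos [0.4295 0.0102 0.1696] F [-0.8  0.1 -2. ] T [0.07 0.5  0.03] w 0.0135
bladetop 3196 [-90.47836992  -8.13140571 112.06047875] [-73.6795466    5.99992758 123.60076291] [-83.50176285  -1.07080795 121.75157806]
face 11971 [ 0.00256338 -0.00922427  1.00723462] [-53.27029172  53.29195386]
```

View pics/w_front.png

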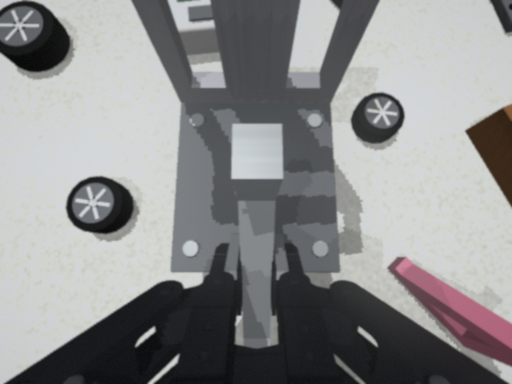

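View pics/s_front.png

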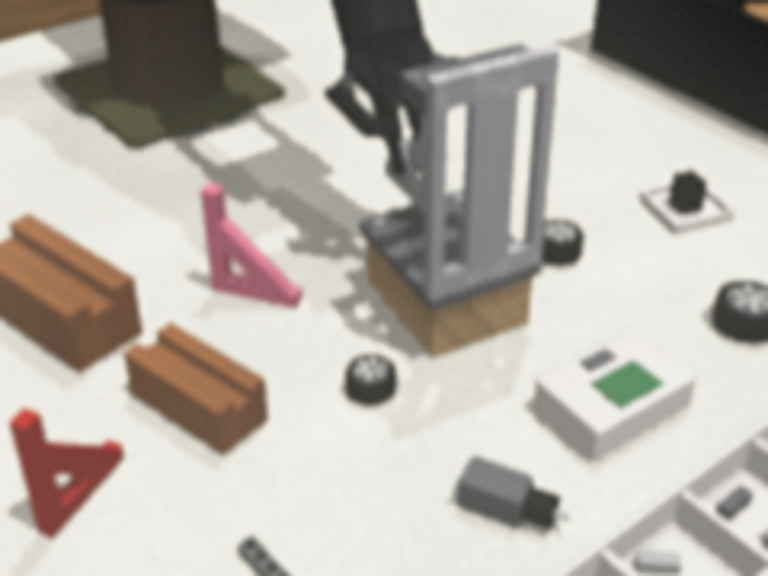

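The square is in front of the corner, clear of the bar (blade top at (257,150)), and the face yaw agrees to 0.15°. The cap is visible in the tray. Now slide in and press with guards.

```bash
cat >> h.py <<'E'
E
sed -i 's/^CORNER=.*/CORNER=np.array([.5694,-.0150,.07]);FY=-10.35/' h.py
python3 - <<'E'
from h import *
a=np.radians(FY);f=np.array([np.cos(a),np.sin(a),0])
z=np.array([0,0,1.])
def loc():
    s=robot.read_state();p0,_=at_frame();e=s['position']-p0
    return e@f*1000,e[2]*1000,s['ft_force']
robot.movel(*at_frame(-.012,.010),max_speed=.12); robot.dwell(.2);F0=st('in')['ft_force']
print(robot.movel(*at_frame(-.012,-.004),max_speed=.02,guard=6)); x,zz,F=loc();print('down',x,zz,F.round(1))
print(robot.movel(*at_frame(.006,zz/1000),max_speed=.02,guard=8)); x,zz2,F=loc();print('fwd',x,zz2,F.round(1))
cx,cz=x/1000,zz/1000
for i in range(14):
    robot.movel(*at_frame(cx,cz),max_speed=.02)
    robot.dwell(.08)
    F=robot.read_state()['ft_force']-F0;fx,fz=-F@f,F[2]
    print(i,round(cx*1000,2),round(cz*1000,2),'press fwd',round(fx,1),'down',round(fz,1))
    if fx>14 and fz>14:break
    if fx<14: cx+=.0006
    if fz<14: cz-=.0006
st('pressed');np.save('cmd',[cx,cz])
E
```

```text
in clk 27.9 pos [ 0.4903 -0.0005  0.1661] F [-0.6 -0.5 -3.1] T [ 0.1   0.54 -0.04] w 0.0131
True
down -11.807089186377587 0.828701372988655 [0.8 0.2 2.1]
True
fwd -11.727354942455547 0.8740201428722172 [-2.6 -0.4  3.4]
0 -11.73 0.83 press fwd 1.3 down 5.5
1 -11.13 0.23 press fwd 3.7 down 8.6
2 -10.53 -0.37 press fwd 4.4 down 11.4
3 -9.93 -0.97 press fwd 6.3 down 13.5
4 -9.33 -1.57 press fwd 7.8 down 15.9
5 -8.73 -1.57 press fwd 9.0 down 17.3
6 -8.13 -1.57 press fwd 10.1 down 16.9
7 -7.53 -1.57 press fwd 8.6 down 17.2
8 -6.93 -1.57 press fwd 8.9 down 16.9
9 -6.33 -1.57 press fwd 9.1 down 16.6
10 -5.73 -1.57 press fwd 8.6 down 16.8
11 -5.13 -1.57 press fwd 9.8 down 16.3
12 -4.53 -1.57 press fwd 9.8 down 16.9
13 -3.93 -1.57 press fwd 8.5 down 17.0
pressed clk 33.32 pos [ 0.5    -0.0021  0.1569] F [-8.9  1.3 14. ] T [0.07 0.51 0.07] w 0.0129
```

```bash
python3 - <<'E'
from h import *
a=np.radians(FY);f=np.array([np.cos(a),np.sin(a),0])
def loc():
    s=robot.read_state();p0,_=at_frame();e=s['position']-p0
    return e@f*1000,e[2]*1000,s['ft_force']
robot.movel(*at_frame(-.005,.003),max_speed=.05);robot.dwell(.1)
F0=st()['ft_force']; print(loc())
print(robot.movel(*at_frame(.009,.003),max_speed=.025,guard=7)); x,zz,F=loc();print('fwd',x,zz,(F-F0).round(1))
cx,cz=x/1000,.001
for i in range(9):
    robot.movel(*at_frame(cx,cz),max_speed=.03)
    robot.dwell(.04)
    x,zz,F=loc();F=F-F0;fx,fz=-F@f,F[2]
    print(i,round(cx*1000,2),round(cz*1000,2),'act',round(x,2),round(zz,2),'press fwd',round(fx,1),'down',round(fz,1))
    if fx>16 and fz>14:break
    if fx<16: cx+=.0009
    if fz<14: cz-=.0012
st('pressed');np.save('cmd',[cx,cz])
E
```

```text
clk 33.67 pos [ 0.4968 -0.0019  0.1576] F [-0.5  0.6 -2.3] T [ 0.06  0.47 -0.01] w 0.0132
(np.float64(-6.023494796477808), np.float64(1.3934643480847664), array([-0.46899734,  0.56057932, -2.31446429]))
True
fwd -0.41583675089718813 1.1836859010300183 [-2.1 -0.4  4.9]
0 -0.42 1.0 act -0.33 0.88 press fwd -1.1 down -1.1
1 0.48 -0.2 act 0.11 0.87 press fwd 18.0 down 16.3
pressed clk 34.61 pos [ 0.5029 -0.0028  0.1571] F [-18.6   1.3  14. ] T [ 0.1   1.53 -0.11] w 0.013
```

Now it presses with 18 N forward and 16 N down. I'll hold and check flushness with the wrist camera.

```bash
python3 - <<'E'
from h import *
cx,cz=np.load('cmd.npy')
robot.movel(*at_frame(cx+.0003,cz-.0004),max_speed=.03); st('more')
p,d,c=wshot('w_press')
robot.dwell(.3)
X=cloud(d,c).reshape(-1,3);X=X[~np.isnan(X).any(1)]
a=np.radians(FY);f=np.array([np.cos(a),np.sin(a)]);n=np.array([-np.sin(a),np.cos(a)])
l=np.c_[(X[:,:2]-CORNER[:2])@f,(X[:,:2]-CORNER[:2])@n,X[:,2]-.07]*1000
q=l[(l[:,2]>105)&(l[:,2]<115)&(l[:,0]>-25)&(l[:,0]<8)&(abs(l[:,1])<9)]
t=q[(q[:,0]>-13)&(q[:,0]<-2)&(abs(q[:,1])<5)]
if len(t):
  co=np.linalg.lstsq(np.c_[t[:,0],t[:,1],np.ones(len(t))],t[:,2],rcond=None)[0];print('top slope deg',np.degrees(co[:2]),len(t),co[2],'range',q.min(0),q.max(0))
w=l[(abs(l[:,0])<6)&(abs(l[:,1])>8)&(abs(l[:,1])<19)&(l[:,2]>110)&(l[:,2]<150)]
if len(w): print('wall x near top',np.median(w[:,0]),len(w))
w=l[(abs(l[:,0])<6)&(abs(l[:,1])<19)&(l[:,2]>114)&(l[:,2]<145)]
if len(w): print('wall above',np.median(w[:,0]),len(w))
b=l[(l[:,0]>-100)&(l[:,0]<-30)&(abs(l[:,1])>25)&(abs(l[:,1])<50)&(abs(l[:,2])<5)]
print('base',np.median(b[:,2]))
# foot top slope / brace/other: blade front
z=p[60:300,150:380];save('w_press_z',cv2.resize(z,None,fx=2.4,fy=2.4,interpolation=cv2.INTER_CUBIC))
s,_=read_camera('scene');save('s_press',cv2.resize(s[120:270,190:330],None,fx=3.8,fy=3.8,interpolation=cv2.INTER_CUBIC))
st('end')
E
```

```text
more clk 34.86 pos [ 0.5029 -0.0028  0.1571] F [-25.7   3.3  20.7] T [ 0.09  1.95 -0.25] w 0.013
top slope deg [0.10182631 0.02184823] 1367 109.26371860873428 range [-16.09003318  -8.9677087  105.0182908 ] [  1.09473807   8.995331   114.98438616]
wall x near top 0.27709722127118463 9506
wall above 0.27507500561391834 15499
base -0.7874345403625291
end clk 35.26 pos [ 0.5029 -0.0028  0.157 ] F [-24.8   2.9  20.7] T [ 0.06  1.92 -0.2 ] w 0.0129
```

View pics/w_press_z.png

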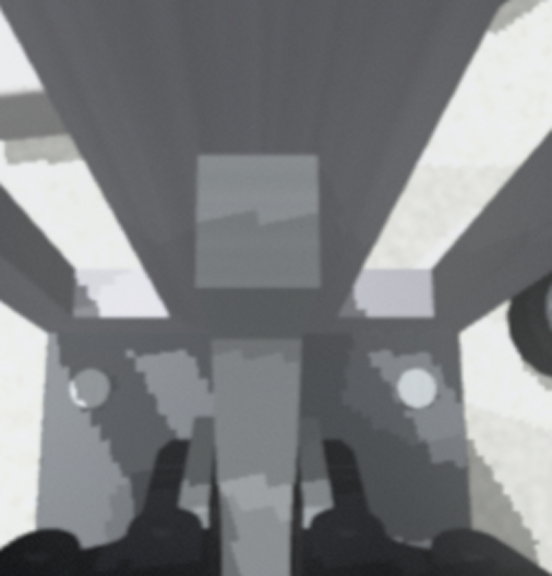

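View pics/s_press.png

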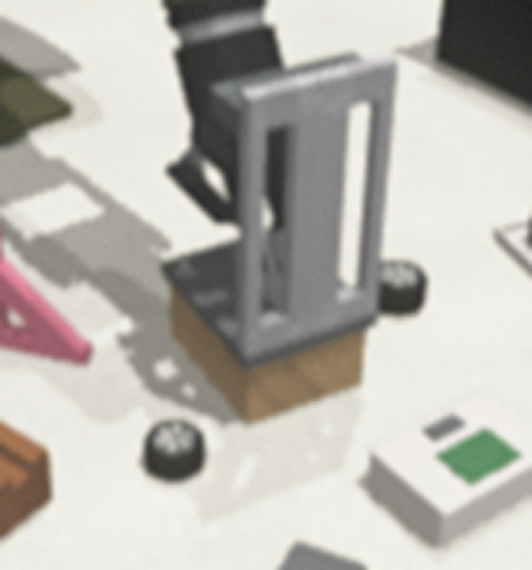

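It is flush: the blade top is level (slope 0.1°) and 110.05 mm above the base plate, and its depth ends at the wall (wall x 0.28 mm, blade front edge −16.1 mm). Hold longer, then return it.

```bash
python3 - <<'E'
from h import *
robot.dwell(1.3); st('held')
robot.movel(*at_frame(-.012,.012),max_speed=.06)
robot.movel(*at_frame(-.09,.015),max_speed=.15)
robot.movel(*at_frame(-.10,.13),max_speed=.25)
k=dict(x0=.034,y=.0005)
robot.movep(*at_stand(-.09,.17,**k))
robot.movel(*at_stand(0,.15,**k),max_speed=.3)
robot.movel(*at_stand(0,.03,**k),max_speed=.2); robot.dwell(.25); st('above')
p,d,c=wshot('w_back')
X=cloud(d,c).reshape(-1,3);X=X[~np.isnan(X).any(1)]
a=np.radians(SY);f=np.array([np.cos(a),np.sin(a)]);n=np.array([-np.sin(a),np.cos(a)])
l=np.c_[(X[:,:2]-STAND[:2])@f,(X[:,:2]-STAND[:2])@n,X[:,2]]*1000
q=l[(l[:,2]>168)&(l[:,2]<182)&(l[:,0]>5)&(l[:,0]<50)&(abs(l[:,1])<20)];print('bladetop',len(q),q.min(0),q.max(0),np.median(q,0))
q=l[(l[:,2]>43)&(l[:,2]<48)&(abs(l[:,0])<70)&(abs(l[:,1])<35)];print('stand',len(q),q.min(0),q.max(0))
E
```

```text
held clk 36.56 pos [ 0.5029 -0.0028  0.157 ] F [-25.7   2.3  19.5] T [ 0.1   1.89 -0.23] w 0.0131
above clk 41.06 pos [ 0.4669 -0.2576  0.154 ] F [-0.4  1.1 -3.2] T [-0.1   0.52 -0.07] w 0.0131
bladetop 3138 [ 18.13656092  -7.80417112 168.02072109] [ 35.18206295   6.29186458 178.30910664] [ 25.46640793  -0.67577514 176.09086989]
stand 2183 [-56.54150735 -24.78628421  43.10690509] [49.82521582 25.2245197  47.43853913]
```

View pics/w_back.png

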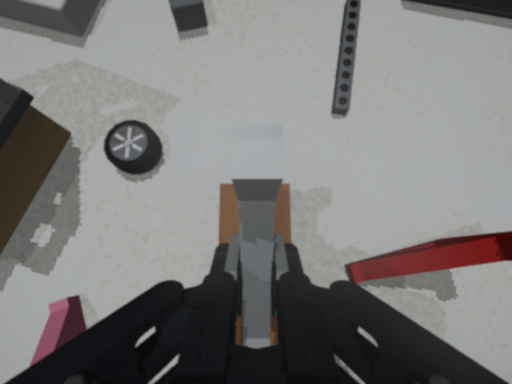

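The square hangs upright over the groove, 0.9 mm off to one side. I'll correct that, lower it with a guard, release and check.

```bash
python3 - <<'E'
from h import *
k=dict(x0=.034,y=.0014)
robot.movel(*at_stand(0,.012,**k),max_speed=.1)
print(robot.movel(*at_stand(0,-.003,**k),max_speed=.02,guard=4)); s=st('down')
print('z above nominal mm',(s['position'][2]-at_stand()[0][2])*1000)
robot.move_gripper(.04); st('open')
p,R=at_stand(**k)
robot.movel(s['position']-.09*R[:,0],R,max_speed=.15)
robot.movep([.41,-.268,.30],down(12.1)); robot.dwell(.25)
p,d,c=wshot('w_end');st()
X=cloud(d,c).reshape(-1,3);X=X[~np.isnan(X).any(1)]
a=np.radians(SY);f=np.array([np.cos(a),np.sin(a)]);n=np.array([-np.sin(a),np.cos(a)])
l=np.c_[(X[:,:2]-STAND[:2])@f,(X[:,:2]-STAND[:2])@n,X[:,2]]*1000
q=l[(l[:,2]>140)&(l[:,2]<152)&(l[:,0]>5)&(l[:,0]<50)&(abs(l[:,1])<20)];print('bladetop',len(q),q.min(0),q.max(0),np.median(q,0))
q=l[(l[:,2]>47.5)&(l[:,2]<57)&(l[:,0]>-70)&(l[:,0]<-20)&(abs(l[:,1])<20)];print('foot',len(q),q.min(0),q.max(0),np.median(q,0))
s,_=read_camera('scene');save('s_end',cv2.resize(s[120:330,100:380],None,fx=2.7,fy=2.7,interpolation=cv2.INTER_CUBIC))
E
```

```text
True
down clk 42.02 pos [ 0.4662 -0.2562  0.123 ] F [0.3 0.1 3.4] T [-0.11 -0.09  0.04] w 0.0128
z above nominal mm 0.8395209438300244
open clk 42.39 pos [ 0.4648 -0.255   0.121 ] F [-0.3 -0.3  0.6] T [-0.06  0.25 -0.01] w 0.0397
 clk 44.07 pos [ 0.4093 -0.2678  0.2984] F [ 0.9 -0.3 -0.4] T [0.02 0.01 0.05] w 0.0405
bladetop 595 [ 17.7328956   -5.74132614 141.78634429] [ 33.72895568   8.22899853 147.36665377] [ 25.88308869   1.0061082  145.29277665]
foot 174 [-50.9872418   -5.46788563  49.90456844] [-37.29927455   7.98060428  56.94382508] [-44.75820351   1.25991638  51.86150071]
```

View pics/s_end.png

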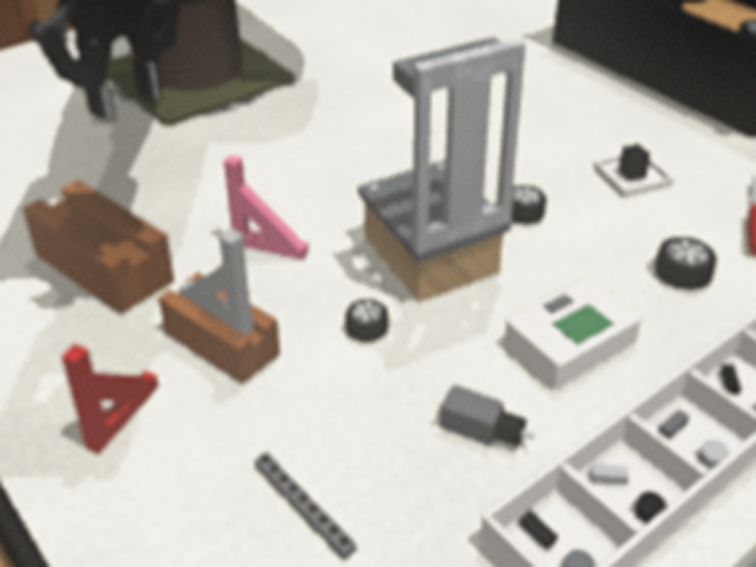

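View pics/w_end.png

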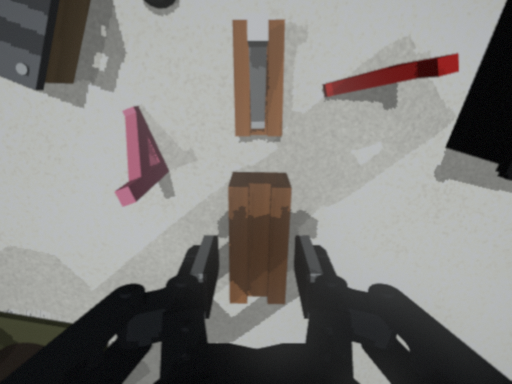

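The square stands level in its groove (scene (225,285); corner at 33.8 mm against the seat's 35 mm). The cap is in the tray (633,165), the bystanders look undisturbed, and the robot is clear. Handing in.

```bash
python3 -c "
from h import *
robot.finish_job();print('ok')"
```

```text
the job is handed in; nothing more can be done
ok
```

The job is done and handed in. The robot's clock read about 44 s at the last check, against the 72 s limit.

- **Cap:** I lifted it straight off the square and stood it open end down near the middle of the white tray. Its top measured 39 mm above the table.
- **First press, failed:** I dragged the square forward while already pressing it down. Friction stopped it about 4 mm short of the back plate, so I raised it slightly and came in again.
- **Second press, held:** I held the square in the corner for about 1.7 s at roughly 25 N forward and 20 N down. The blade top was level to 0.1° and 110.05 mm above the base plate. The blade's outer face was within a few tenths of a millimetre of the back plate, so both faces were flush within what the camera can measure.
- **Square back in the stand:** It stands level in the groove, with its corner 33.8 mm along the stand against the 35 mm seat. It started at 32.2 mm.
- **Other parts:** The last pictures showed no change in the bystanders, judged by eye only. The gripper was open and clear of everything.

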